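Unlock a fruit firmness tester and hold its plunger clear of the apple

TASK

The firmness tester has just finished with the apple in its nest, and its plunger is still down and locked. Press the clutch lever at the side of the tester's head down until its detent holds it there by itself, then take the plunger by its black knob, draw it straight up through the guide bore by about 40 mm without forcing it, so that the probe is well clear of the apple but its tip still shows below the guide, and finish holding it still at that height so that a colleague can change the apple. Leave the apple and the other things on the worktop where they are.

Things in the scene. Friction and masses are not known exactly. Their poses are not given: they have to be found in the camera images.
- tester: fixed bench firmness tester: foot plate 135 x 118 x 14 mm, column at the back (196 mm high, 60 mm behind the bore), head with guide bore, round dial at its left (54 mm, centre 46 mm left of the bore, 160 mm up), clutch lever at its right. Origin: on the upright bore axis at worktop height; x to the back, y to the dial side, z up. Under the bore: nest for the apple, 22 mm high
- guide_top (a point): centre of the bore in the guide's upper face, 188 mm above the worktop; the plunger's collar rests on this face. The guide block is 38 (x) by 26 (y) mm and reaches down to 145 mm; bore 13 mm for a 12 mm rod, so side pull loads or jams it
- clutch_lever (a joint): lever angle: 0 up (hook over the plunger's collar: locked), grows as the outer end is pressed down, end stop 0.46. Return spring 3 N at the pad, ball detent on the way (peak about 11 N at small angle). Pressed to the stop and let go it settles near 0.37 and stays, hook clear. Pin level along the tester's x, 19 mm right of the bore, 158 mm above the worktop
- lever_pad (a point): middle of the top of the lever's black thumb pad (30 mm in the tester's x, 34 mm in y), 107 mm right of the bore (tester's -y), 181 mm above the worktop with the lever up; at the end stop 41 mm lower and 1 mm farther out. Press straight down
- plunger: loose steel plunger upright in the bore, about 0.2 to 0.3 kg: 12 mm rod, collar 36 mm wide and 8 mm thick from 98 mm above the tip, black ribbed knob 28 mm wide from 134 to 162 mm above the tip (straight from 139 to 158). Origin: the probe's tip; z up the rod. At the start the tip is 90 mm above the worktop, 3 mm over the apple, 55 mm below the guide's lower face
- plunger_knob (a point): point on the plunger's axis at mid-height of the knob, 148 mm above the tip, 238 mm above the worktop at the start
- tested_apple: apple about 72 mm across lying on its side in the nest, cheek up; its top is about 87 mm above the worktop. Origin: the fruit's base (opposite the stem), not its middle
- notebook: open wire-bound notebook 210 x 153 x 16 mm, bystander; origin under its middle
- marker: felt marker 122 mm long lying on the notebook, bystander
- petri_dishes: two stacked white petri dishes, 90 mm wide and 32 mm high, bystander
- seed_cup: screw-lid cup of seeds, 62 mm wide and 73 mm high, bystander
- flour_cup: screw-lid cup of flour, 62 mm wide and 73 mm high, bystander
- trough: white reagent trough upside down, 77 x 51 x 56 mm, bystander
Not all that is in view belongs to the job. Of the things like the plunger, leave any that is yellow; of the rest the larger one is meant.

How it is judged:
By the outcome, as a careful person would: the job done as asked, in the order asked, and still so for the second after the job is handed in, while the arm keeps its last pose, push and grip.
It also fails if it takes over 42 s, if anything falls off the work surface, if the arm or the gripper's body presses on something with over 40 N, if the wrist force passes 120 N, or if a joint passes its speed limit or range.

ROBOT

A 6-joint arm with a two-finger parallel gripper is mounted at the origin on a cart in front of the work surface, level with it; the furniture and walls round the work are solid. World frame = base frame: x ahead of the robot, y to its left, z up, the work surface at z = 0. Lengths are in m, angles in rad, forces in N, time in s.
With the tool pointing down it reaches from about 0.275 to 0.975 m from the base axis. Payload 8.4 kg.
Tool frame: the origin (TCP) lies midway between the tips of the shut fingers; the grasp point (between the pads) lies 19 mm behind it; x points along the fingers, z is the direction in which the jaws open and shut, and the axes are right-handed (so a half turn about x gives the same grasp; the last joint's range is limited). The gripper opens to 92 mm and grips with 3 to 60 N. Pads are 20 mm wide; open, the fingers measure 128 mm over their backs; the gripper's body (75 mm by 189 mm) begins 69 mm behind the grasp point.
Start: joints at [-1.109, 0.353, 1.633, -0, 1.155, -0.002], TCP at [0.28, -0.559, 0.189] pointing down, gripper open.
Joint ranges: [-2.63, 2.63], [-0.92, 2.1], [0.06, 2.66], [-1.3, 4.44], [0, 2.69], [-3.02, 3.02]. Speed limits (rad/s): [2.22, 2.22, 2.79, 3.14, 3.14, 3.14].

INTERFACE

Orientations are given as a unit quaternion [w, x, y, z].
In Python, from rig import arm gives the robot as it stands.
- The arm moves only by the tool apply_moves, never from a script. Its argument "moves" is a list of rows, each a list of 5 numbers: the shift along the world's x, y, z in m, then the turn about the world's z in rad, then the opening, from -1 (shut) to 1 (fully open). A call has 1 to 12 rows; each row shifts and turns the commanded pose from where the row before left it; what a row does not reach is not made up. A row lasts 1/12 s, in which the tool goes at most 41.7 mm and 7.16 degrees, less where a joint would pass 70% of its speed; a pose out of reach is approached as far as the arm can. A call with a gripper value outside its range is refused whole. The fingers move at their own pace and stop on an object; the grip force is fixed at half the most. Time passes only in rows, so rows that do not move let the fingers close. It gives the time, the measured TCP pose, the force and the opening at its end, in the units of the state.
- arm.get_obs(): the state, without advancing time (a new reading comes with each control period).
- arm.grab_frame(name): name is "scene" or "top" or "wrist"; returns a dict with "image" (384x512x3 uint8, blue, green, red), "intrinsics" (3x3 intrinsics, pixels), "k1" (the pictures are not rectified: a ray, as slopes to the right and down, at radius r is drawn at 1 + k1 r^2 times it, then the intrinsics apply), "rvec" (rotation vector, rad) and "tvec" (3), from world to camera coordinates, as OpenCV has them. Camera axes: x right, y down, z forward; pixel columns grow to the right and rows downward; lengths in m; the calibration is good to about 2 mm. A picture is of the moment at which its call begins. There is no depth.
- arm.finish_job(): hands the job in, once; it reports no verdict.
The state is a dict: "clock": time; "q": joint angles; "joint_vel": joint speeds; "joint_torque": joint torques, N m; "tool_pos": TCP position; "ee_rot": TCP orientation; "ft_force": force on the tool from outside, world axes, zero at the start; "moment": the same for the moment, N m; "grip_width": finger opening in m.
Only numpy, scipy, OpenCV 4.12 (cv2) and the standard library are available. Lean on these libraries where they do the work, as an engineer would, in place of code of your own. Each camera call takes 0.05 s, during which the arm holds its last target.

## Working session

There is one attempt and no reset: what is moved stays moved. The work goes in short steps, Python scripts to look and compute and a tool call to move; the robot and the scene stay as the last step left them, time stands still between calls to the robot, and variables do not carry over. Pictures are saved under pics/ and viewed, and the job is handed in when it is done.

Besides the shell and the picture viewer there is one more tool, called after "Call:" in YAML: its name, and indented under it one key for each argument. apply_moves: Moves the arm, as the interface text tells. Its arguments: {"type":"object","properties":{"moves":{"type":"array"}},"required":["moves"]}

```bash
ls; mkdir -p pics; python3 - <<'E'
from rig import arm
import cv2,pickle
o=arm.get_obs();print(o)
d={}
for n in("scene","top","wrist"):
    f=arm.grab_frame(n);d[n]=f;cv2.imwrite(f"pics/{n}0.png",f["image"]);print(n,f["intrinsics"],f["k1"],f["rvec"],f["tvec"])
pickle.dump(d,open("f0.pkl","wb"))
E
```

```text
pics
{'clock': 0.0, 'q': array([-1.10939008e+00,  3.53632209e-01,  1.63411073e+00, -1.93167694e-05,
        1.15519078e+00, -2.38594726e-03]), 'joint_vel': array([-1.16816218e-03, -4.50279559e-04, -4.81313671e-05,  7.04372785e-04,
        2.11602424e-04,  6.80373800e-04]), 'joint_torque': array([ 8.02760133e-04, -5.93829882e+01, -3.34217727e+01,  6.96856622e-02,
        2.33612093e-02, -8.33663080e-05]), 'tool_pos': array([ 0.27936165, -0.55851424,  0.18788368]), 'ee_rot': array([ 0.6011231 ,  0.37194701,  0.60193519, -0.37145722]), 'ft_force': array([ 0.32696781, -0.28784877,  0.72066887]), 'moment': array([-0.00475309, -0.03530898,  0.02590977]), 'grip_width': 0.09172968085889083}
scene [[417.51938188   0.         250.71579991]
 [  0.         417.51938188 194.83714286]
 [  0.           0.           1.        ]] -0.034323164248537374 [ 0.71563467 -2.42916282  1.33602555] [0.35260715 0.28518748 1.3193867 ]
top [[451.75252776   0.         254.36805669]
 [  0.         451.75252776 185.48197954]
 [  0.           0.           1.        ]] 0.042522240820115194 [ 2.16143735 -2.19911586  0.06976168] [-0.00768046  0.48583009  1.53960215]
wrist [[319.04340287   0.         253.27412962]
 [  0.         319.04340287 195.1564753 ]
 [  0.           0.           1.        ]] 0.021738618349042928 [-2.49221009  1.54102051  0.18936597] [-0.62382711 -0.02668427  0.38946662]
```

View pics/scene0.png

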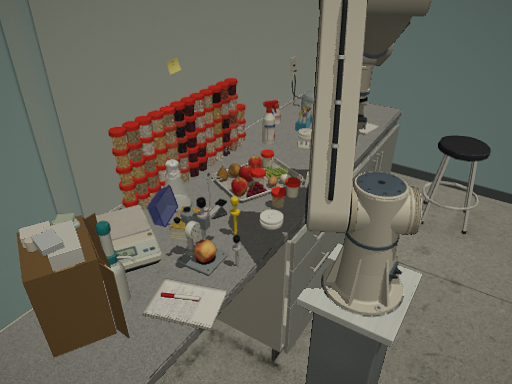

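View pics/top0.png

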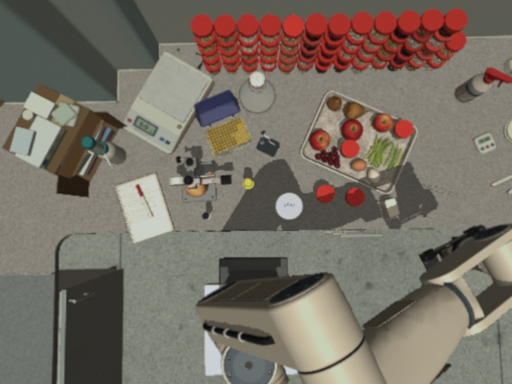

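View pics/wrist0.png

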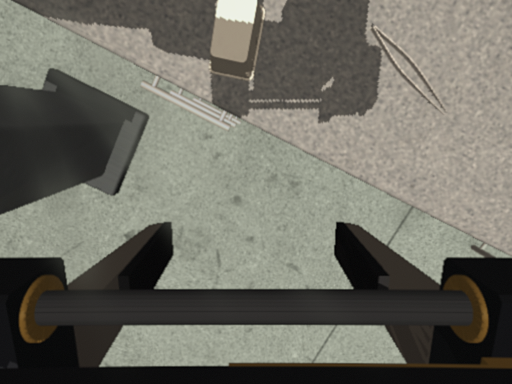

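```bash
python3 - <<'E'
import cv2
a=cv2.imread("pics/scene0.png")[170:290,140:290];cv2.imwrite("pics/c1.png",cv2.resize(a,None,fx=5,fy=5,interpolation=cv2.INTER_CUBIC))
a=cv2.imread("pics/top0.png")[130:240,150:270];cv2.imwrite("pics/c2.png",cv2.resize(a,None,fx=5,fy=5,interpolation=cv2.INTER_CUBIC))
E
```

```text
(no output)
```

View pics/c1.png

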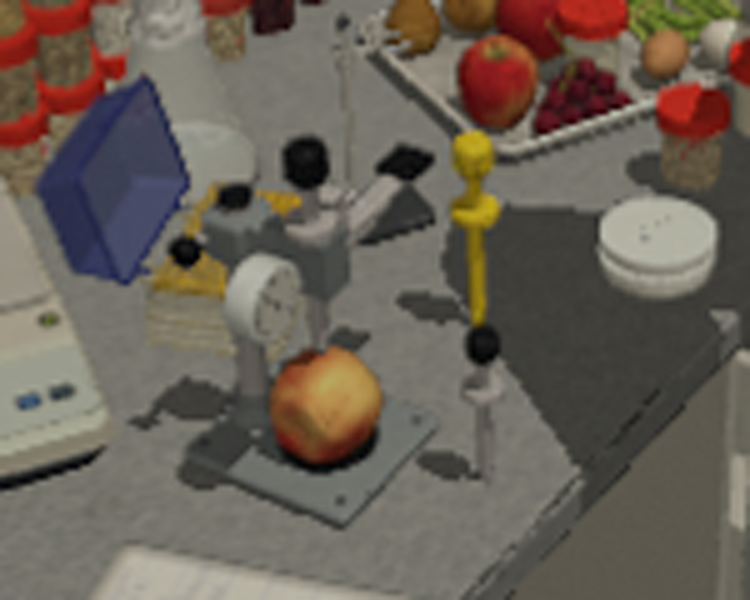

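View pics/c2.png

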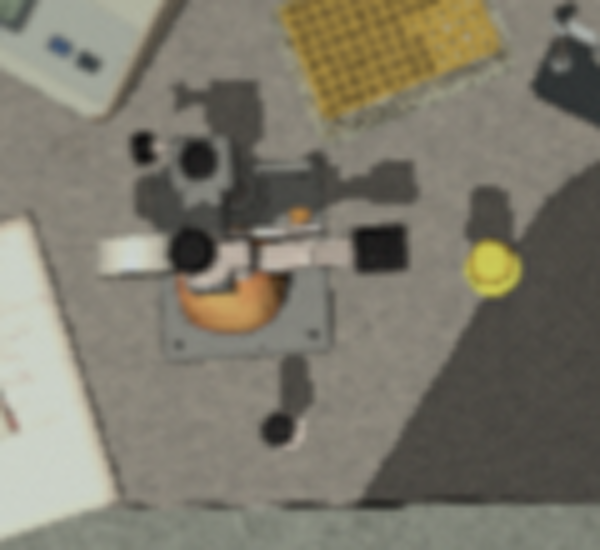

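```bash
cat > h.py <<'E'
import numpy as np,cv2,pickle
def ray(f,uv):
    K=f["intrinsics"];p=(np.array(uv,float)-[K[0,2],K[1,2]])/[K[0,0],K[1,1]]
    s=p.copy()
    for _ in range(20): s=p/(1+f["k1"]*(s@s))
    R=cv2.Rodrigues(np.array(f["rvec"]))[0]
    c=-R.T@np.ravel(f["tvec"]);d=R.T@np.r_[s,1];return c,d/np.linalg.norm(d)
def plane(f,uv,z):
    c,d=ray(f,uv);return c+d*(z-c[2])/d[2]
def tri(f,a,g,b):
    c,d=ray(f,a);e,h=ray(g,b)
    t=np.linalg.lstsq(np.c_[d,-h],e-c,rcond=None)[0];p,q=c+d*t[0],e+h*t[1]
    return (p+q)/2,np.linalg.norm(p-q)
def proj(f,P):
    R=cv2.Rodrigues(np.array(f["rvec"]))[0];X=R@np.array(P,float)+np.ravel(f["tvec"]);s=X[:2]/X[2];s=s*(1+f["k1"]*(s@s))
    K=f["intrinsics"];return s*[K[0,0],K[1,1]]+[K[0,2],K[1,2]]
def blobs(f,x0,y0,x1,y1,th=45,amin=8):
    m=(f["image"].max(2)<th).astype(np.uint8);k=np.zeros_like(m);k[y0:y1,x0:x1]=m[y0:y1,x0:x1]
    n,l,s,c=cv2.connectedComponentsWithStats(k)
    return [(c[i].round(2),s[i].tolist()) for i in range(1,n) if s[i,4]>=amin]
E
python3 - <<'E'
from h import *
d=pickle.load(open("f0.pkl","rb"))
print(*blobs(d["scene"],165,190,245,250),sep="\n");print()
print(*blobs(d["top"],170,150,240,225),sep="\n")
E
```

```text
(array([200.78, 202.4 ]), [197, 198, 9, 10, 72])
(array([220.6 , 202.27]), [216, 199, 11, 7, 45])
(array([186.65, 209.  ]), [184, 207, 6, 5, 26])
(array([215.91, 216.91]), [212, 216, 9, 3, 11])
(array([176.73, 219.92]), [174, 218, 7, 5, 26])
(array([236.29, 238.51]), [233, 235, 7, 8, 41])

(array([178., 159.]), [177, 157, 3, 5, 15])
(array([189.21, 161.5 ]), [187, 159, 6, 6, 28])
(array([187.87, 179.57]), [184, 176, 8, 8, 54])
(array([225.4 , 179.27]), [221, 176, 10, 8, 67])
(array([205.18, 215.12]), [203, 213, 5, 5, 17])
```

```bash
python3 - <<'E'
from h import *
d=pickle.load(open("f0.pkl","rb"));s,t=d["scene"],d["top"]
print("knob",tri(s,(200.78,202.4),t,(187.87,179.57)),plane(t,(187.87,179.57),.247))
print("pad",tri(s,(220.6,202.27),t,(225.4,179.27)),plane(t,(225.4,179.27),.18))
print("cap",tri(s,(186.65,209),t,(189.21,161.5)))
print("spare",tri(s,(236.29,238.5),t,(205.2,215.1)))
print("little",tri(s,(176.7,219.9),t,(178,159)))
for uv in [(182,198),(215.5,195.5)]:
  print(plane(t,uv,.014))
p=plane(t,(243+5,184),.2);print('yellow',p, tri(s,(235,203),t,(248.5,183.5)))
E
```

```text
knob (array([0.48950984, 0.17799601, 0.23809697]), np.float64(0.002684364055878184)) [0.48982324 0.17740938 0.247     ]
pad (array([0.49426658, 0.07161195, 0.17785662]), np.float64(0.0013413103770365136)) [0.49463885 0.07183386 0.18      ]
cap (array([0.54924386, 0.18060306, 0.19295096]), np.float64(0.0023818948336263366))
spare (array([0.3845025 , 0.14181157, 0.1170732 ]), np.float64(0.0030976100278948125))
little (array([0.56078515, 0.21918433, 0.16871726]), np.float64(0.0025287798652574214))
[0.44699702 0.23426733 0.014     ]
[0.45358978 0.11865545 0.014     ]
yellow [0.47722247 0.00177786 0.2       ] (array([0.48374898, 0.00172486, 0.13970038]), np.float64(0.00086098954222934))
```

```bash
python3 - <<'E'
from rig import arm
from scipy.spatial.transform import Rotation as R
import numpy as np
o=arm.get_obs();w,x,y,z=o["ee_rot"];M=R.from_quat([x,y,z,w]).as_matrix();print(M.round(3));j=M[:,2];print("jaw yaw",np.arctan2(j[1],j[0]), o['tool_pos'])
E
```

```text
[[-0.     0.894  0.447]
 [ 0.001  0.447 -0.894]
 [-1.    -0.    -0.001]]
jaw yaw -1.1070296302858555 [ 0.27940012 -0.55862381  0.18804376]
```

Call:
apply_moves:
  moves:
    - [0,0,0.035,0,0]
    - [0,0,0.035,0,-1]
    - [0.01,0.03,0.03,0.05,-1]
    - [0.01,0.03,0,0.06,-1]
    - [0.01,0.03,0,0.06,-1]
    - [0.01,0.03,0,0.06,-1]
    - [0.01,0.03,0,0.06,-1]
    - [0.01,0.03,0,0.06,-1]
    - [0.01,0.03,0,0.06,-1]
    - [0.01,0.03,0,0.06,-1]
    - [0.01,0.03,0,0.06,-1]
    - [0.01,0.03,0,0.06,-1]

```text
clock: 1.15
tool_pos: [0.3792, -0.2588, 0.2872]
ee_rot: [0.684, 0.18, 0.684, -0.18]
ft_force: [-0.0, 0.0, 0.7]
grip_width: 0.0142
```

Call:
apply_moves:
  moves:
    - [0.01,0.03,0,0.06,-1]
    - [0.01,0.03,0,0.06,-1]
    - [0.01,0.03,0,0.06,-1]
    - [0.01,0.03,0,0.06,-1]
    - [0.01,0.03,0,0.06,-1]
    - [0.01,0.03,0,0.06,-1]
    - [0.01,0.03,0,0.06,-1]
    - [0.01,0.03,0,0.06,-1]
    - [0.01,0.03,0,0.06,-1]
    - [0.01,0.03,0,0.02,-1]
    - [0,0,0,0,-1]
    - [0,0,0,0,-1]

```text
clock: 2.15
tool_pos: [0.4791, 0.0409, 0.2869]
ee_rot: [0.707, -0.016, 0.707, 0.016]
ft_force: [0.2, -0.5, 0.1]
grip_width: 0.0004
```

Call:
apply_moves:
  moves:
    - [0.008,0.015,-0.02,0,-1]
    - [0.007,0.015,-0.03,0,-1]
    - [0,0,-0.02,0,-1]
    - [0,0,0,0,-1]

```text
clock: 2.48
tool_pos: [0.4913, 0.0687, 0.2134]
ee_rot: [0.705, -0.016, 0.709, 0.015]
ft_force: [-0.5, -0.2, -0.3]
grip_width: 0.0008
```

```bash
cat > look.py <<'E'
import sys
from rig import arm
from h import *
n=sys.argv[1];d={}
for c in sys.argv[2:]:
    f=arm.grab_frame(c);d[c]=f;a=f["image"]
    if c=="scene":a=cv2.resize(a[170:290,140:290],None,fx=5,fy=5,interpolation=cv2.INTER_CUBIC)
    if c=="top":a=cv2.resize(a[130:240,150:270],None,fx=5,fy=5,interpolation=cv2.INTER_CUBIC)
    cv2.imwrite(f"pics/{c}{n}.png",a)
pickle.dump(d,open(f"f{n}.pkl","wb"))
o=arm.get_obs();print(o["clock"],o["tool_pos"],o["ft_force"],o["moment"],o["grip_width"])
E
python3 look.py 1 scene wrist
```

```text
2.5833 [0.49352549 0.06869049 0.21722884] [ 0.5537717  -0.81569419  0.86866595] [-0.02968842 -0.10831473 -0.04749654] 0.00036239872000635716
```

View pics/scene1.png

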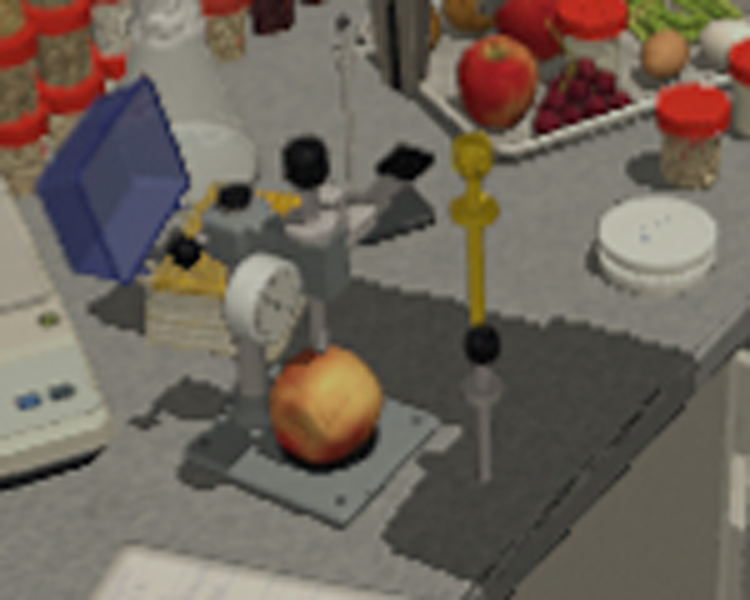

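View pics/wrist1.png

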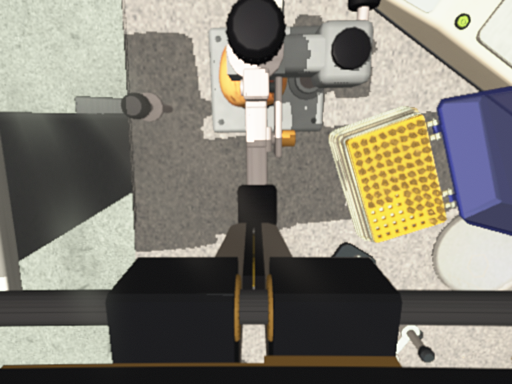

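Call:
apply_moves:
  moves:
    - [0,0.002,-0.01,0,-1]
    - [0,0,-0.01,0,-1]
    - [0,0,-0.008,0,-1]
    - [0,0,-0.004,0,-1]
    - [0,0,-0.004,0,-1]
    - [0,0,0,0,-1]

```text
clock: 3.08
tool_pos: [0.4937, 0.0716, 0.1805]
ee_rot: [0.707, -0.015, 0.707, 0.015]
ft_force: [-0.1, 0.8, -0.6]
grip_width: 0.0001
```

Call:
apply_moves:
  moves:
    - [0,0,-0.004,0,-1]
    - [0,0,-0.004,0,-1]
    - [0,0,-0.004,0,-1]
    - [0,0,0,0,-1]

```text
clock: 3.42
tool_pos: [0.4937, 0.0716, 0.1685]
ee_rot: [0.707, -0.015, 0.707, 0.015]
ft_force: [0.1, -0.1, -0.1]
grip_width: 0.0004
```

Call:
apply_moves:
  moves:
    - [0,0,-0.004,0,-1]
    - [0,0,-0.004,0,-1]
    - [0,0,-0.004,0,-1]
    - [0,0,-0.004,0,-1]
    - [0,0,0,0,-1]

```text
clock: 3.83
tool_pos: [0.4941, 0.0715, 0.1526]
ee_rot: [0.707, -0.015, 0.707, 0.015]
ft_force: [-0.1, -1.5, 1.7]
grip_width: 0.0003
```

```bash
python3 look.py 2 scene wrist
```

```text
3.9333 [0.49415671 0.07171066 0.15323355] [-0.93155859 -0.40391799  2.02457932] [-0.12463487 -0.05198171  0.01368974] 0.000301584055334051
```

View pics/scene2.png

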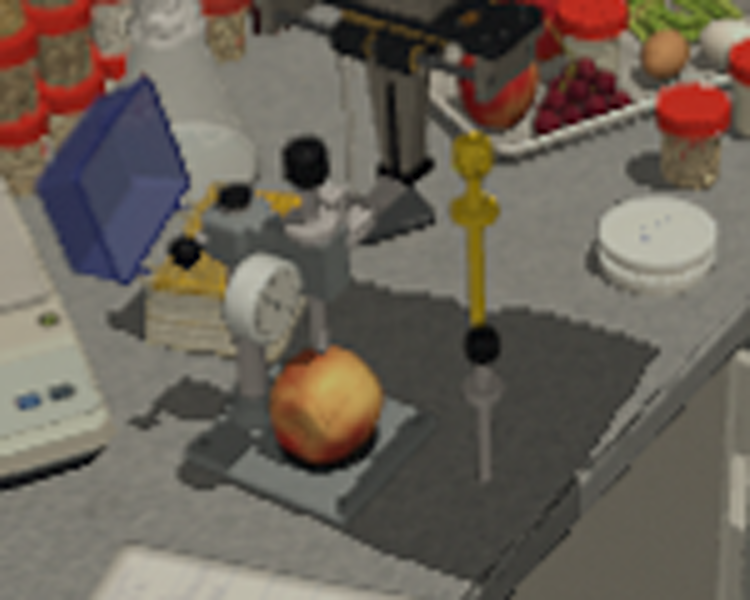

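View pics/wrist2.png

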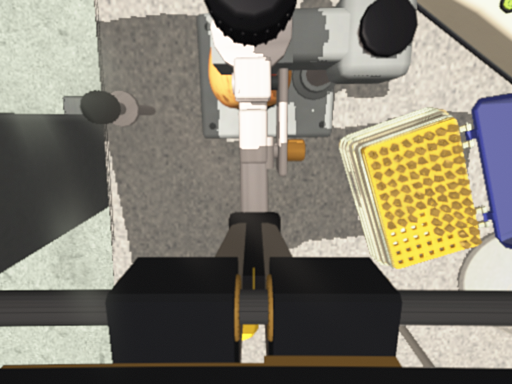

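Call:
apply_moves:
  moves:
    - [0,0,-0.003,0,-1]
    - [0,0,-0.003,0,-1]
    - [0,0,-0.003,0,-1]
    - [0,0,0,0,-1]

```text
clock: 4.27
tool_pos: [0.4944, 0.0709, 0.1445]
ee_rot: [0.707, -0.016, 0.707, 0.015]
ft_force: [0.6, -4.3, 3.4]
grip_width: 0.0006
```

Call:
apply_moves:
  moves:
    - [0,0,-0.002,0,-1]
    - [0,0,-0.002,0,-1]
    - [0,0,0,0,-1]

```text
clock: 4.52
tool_pos: [0.4943, 0.0711, 0.1403]
ee_rot: [0.707, -0.016, 0.707, 0.015]
ft_force: [0.6, -0.1, 0.3]
grip_width: 0.0003
```

Call:
apply_moves:
  moves:
    - [0,0,-0.002,0,-1]
    - [0,0,0,0,-1]

```text
clock: 4.68
tool_pos: [0.4942, 0.0715, 0.1381]
ee_rot: [0.707, -0.015, 0.707, 0.015]
ft_force: [0.4, -1.4, 0.9]
grip_width: 0.0003
```

Call:
apply_moves:
  moves:
    - [0,0,-0.001,0,-1]
    - [0,0,-0.001,0,-1]
    - [0,0,0,0,-1]

```text
clock: 4.93
tool_pos: [0.4942, 0.0716, 0.1361]
ee_rot: [0.707, -0.015, 0.707, 0.015]
ft_force: [0.7, -2.6, 1.5]
grip_width: 0.0004
```

Call:
apply_moves:
  moves:
    - [0,0,-0.001,0,-1]
    - [0,0,-0.001,0,-1]
    - [0,0,0,0,-1]

```text
clock: 5.18
tool_pos: [0.4941, 0.0717, 0.1341]
ee_rot: [0.707, -0.015, 0.707, 0.015]
ft_force: [-0.2, -2.0, 1.3]
grip_width: 0.0003
```

```bash
python3 look.py 3 scene wrist
```

```text
5.2833 [0.49402684 0.07188527 0.13402098] [-0.6803169  -1.79427669  0.92002268] [-0.2207652  -0.1892333  -0.01173594] 0.0007404853469975875
```

View pics/scene3.png

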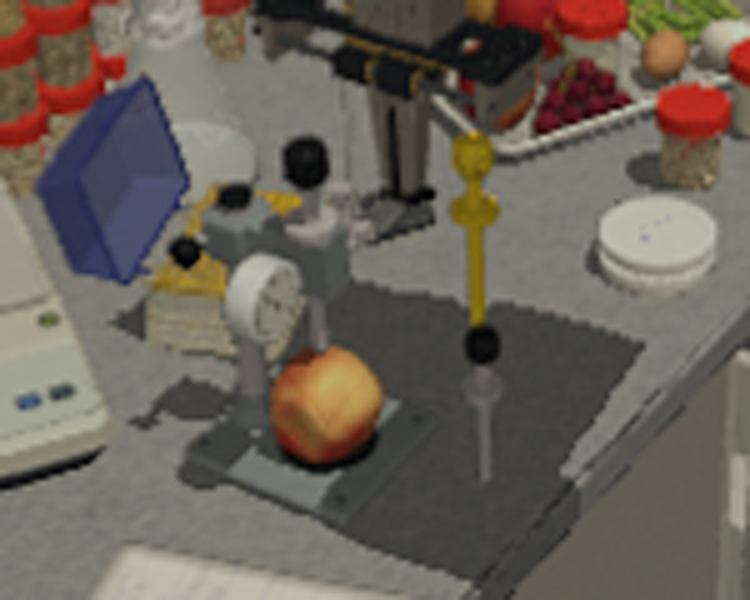

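View pics/wrist3.png

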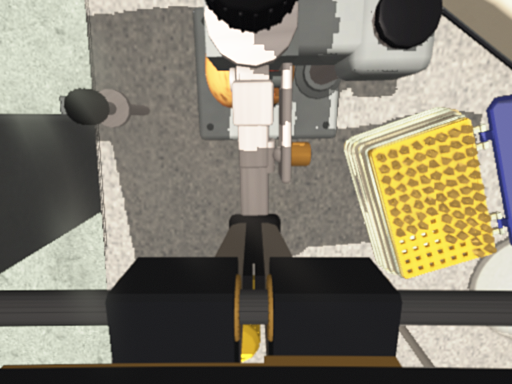

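```bash
python3 - <<'E'
from h import *
for n in (1,2,3):
    d=pickle.load(open(f"f{n}.pkl","rb"));f=d["wrist"]
    R=cv2.Rodrigues(np.array(f["rvec"]))[0];print("cam",-R.T@np.ravel(f["tvec"]))
    t={1:(.4935,.0687,.2172),2:(.49416,.0717,.1532),3:(.494,.0719,.134)}[n]
    print(n,"tcp",proj(f,t),"scene",(proj(d["scene"],t)-[140,170])*5, "knobtop",proj(f,(.4895,.178,.252)))
    for z in(.181,.16,.15,.14,.13):
        print(z,proj(f,(.494,.0885,z)).round(1),((proj(d["scene"],(.494,.0885,z))-[140,170])*5).round())
    a=d["wrist"]["image"][150:270,190:330]
    cv2.imwrite(f"pics/w{n}.png",cv2.resize(a,None,fx=5,fy=5,interpolation=cv2.INTER_CUBIC))
E
```

```text
cam [0.49043482 0.13609066 0.41125856]
1 tcp [255.2864658  224.57495172] scene [402.9857274  109.94057186] knobtop [256.95764276  19.74026063]
0.181 [257.1 182.9] [387. 169.]
0.16 [256.9 177.6] [388. 195.]
0.15 [256.9 175.3] [389. 208.]
0.14 [256.8 173.2] [390. 220.]
0.13 [256.7 171.3] [391. 232.]
cam [0.49137239 0.13891876 0.34871482]
2 tcp [253.50136031 223.79105412] scene [403.62617462 191.7675767 ] knobtop [252.80678897 -38.30083668]
0.181 [254.5 211.3] [387. 169.]
0.16 [254.4 201.4] [388. 195.]
0.15 [254.4 197.4] [389. 208.]
0.14 [254.3 193.7] [390. 220.]
0.13 [254.3 190.4] [391. 232.]
cam [0.49129227 0.13904134 0.32976855]
3 tcp [253.36644257 223.65465558] scene [404.8476116  215.25570719] knobtop [252.89620546 -81.38918138]
0.181 [254.7 222.8] [387. 169.]
0.16 [254.6 210.5] [388. 195.]
0.15 [254.5 205.6] [389. 208.]
0.14 [254.5 201.2] [390. 220.]
0.13 [254.5 197.2] [391. 232.]
```

View pics/w3.png

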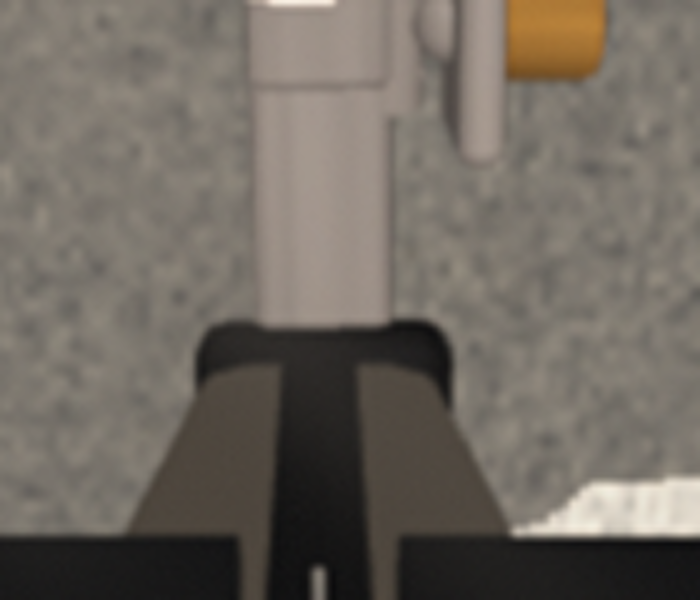

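View pics/w1.png

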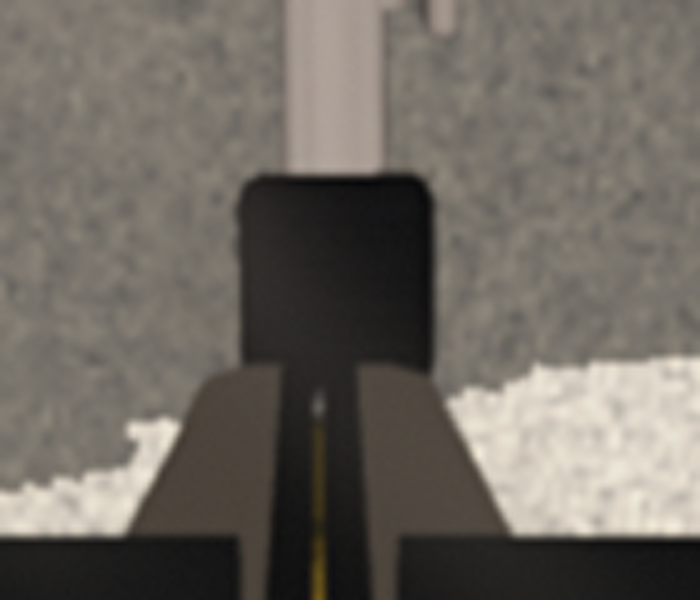

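```bash
python3 - <<'E'
from h import *
L=[]
for n in (1,2,3):
    d=pickle.load(open(f"f{n}.pkl","rb"));a=d["scene"]["image"][180:230,195:235]
    L.append(cv2.resize(a,(264,330*1),interpolation=cv2.INTER_CUBIC))
cv2.imwrite("pics/s3.png",np.hstack(L))
E
```

```text
(no output)
```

View pics/s3.png

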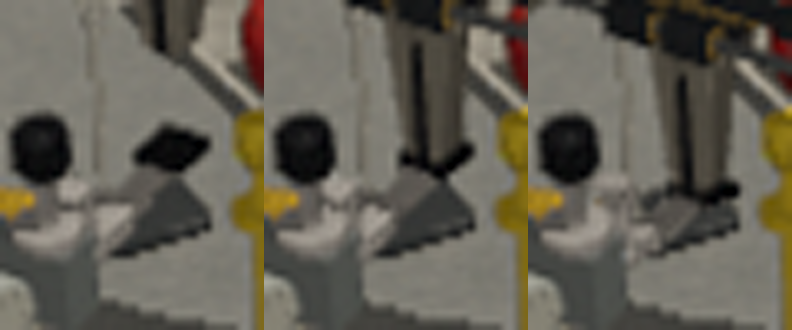

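Call:
apply_moves:
  moves:
    - [0,0,-0.002,0,-1]
    - [0,0,-0.002,0,-1]
    - [0,0,0,0,-1]

```text
clock: 5.53
tool_pos: [0.4939, 0.0719, 0.1298]
ee_rot: [0.707, -0.015, 0.707, 0.015]
ft_force: [0.3, 0.4, -0.9]
grip_width: 0.0001
```

Call:
apply_moves:
  moves:
    - [0,0,-0.001,0,-1]
    - [0,0,-0.001,0,-1]
    - [0,0,0,0,-1]

```text
clock: 5.78
tool_pos: [0.494, 0.0719, 0.128]
ee_rot: [0.707, -0.015, 0.707, 0.015]
ft_force: [0.5, -0.9, 0.0]
grip_width: 0.0004
```

Call:
apply_moves:
  moves:
    - [0,0,-0.001,0,-1]
    - [0,0,-0.001,0,-1]
    - [0,0,0,0,-1]

```text
clock: 6.03
tool_pos: [0.4942, 0.0718, 0.1262]
ee_rot: [0.707, -0.015, 0.707, 0.015]
ft_force: [-0.2, 1.5, 3.0]
grip_width: 0.0008
```

Call:
apply_moves:
  moves:
    - [0,0,-0.001,0,-1]
    - [0,0,-0.001,0,-1]
    - [0,0,0,0,-1]

```text
clock: 6.28
tool_pos: [0.4942, 0.0717, 0.1242]
ee_rot: [0.707, -0.015, 0.707, 0.015]
ft_force: [0.3, 0.0, 4.8]
grip_width: 0.0001
```

```bash
python3 look.py 4 scene wrist; python3 - <<'E'
from h import *
L=[]
for n in (3,4):
    d=pickle.load(open(f"f{n}.pkl","rb"));a=d["scene"]["image"][180:230,195:235]
    L.append(cv2.resize(a,(400,500),interpolation=cv2.INTER_CUBIC))
cv2.imwrite("pics/s4.png",np.hstack(L))
E
```

```text
6.3833 [0.49424205 0.07173504 0.1243017 ] [-1.27681476  1.18884003  3.62476927] [0.18924673 0.02124238 0.04247788] 0.0006213639765179143
```

View pics/s4.png

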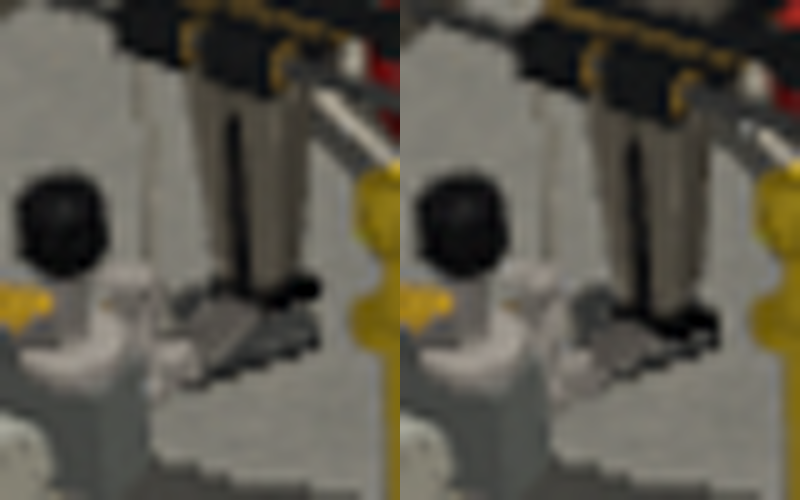

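View pics/wrist4.png

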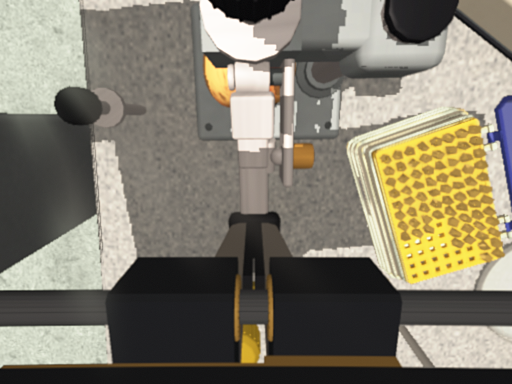

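Call:
apply_moves:
  moves:
    - [0,0,-0.001,0,-1]
    - [0,0,-0.001,0,-1]
    - [0,0,0,0,-1]

```text
clock: 6.63
tool_pos: [0.4943, 0.0717, 0.1222]
ee_rot: [0.707, -0.015, 0.707, 0.015]
ft_force: [-0.5, 1.3, 4.7]
grip_width: 0.0004
```

Call:
apply_moves:
  moves:
    - [0,0,-0.001,0,-1]
    - [0,0,0,0,-1]

```text
clock: 6.8
tool_pos: [0.4943, 0.0717, 0.1212]
ee_rot: [0.707, -0.015, 0.707, 0.015]
ft_force: [0.9, -0.4, 4.3]
grip_width: 0.0003
```

Call:
apply_moves:
  moves:
    - [0,0,-0.001,0,-1]
    - [0,0,-0.001,0,-1]
    - [0,0,0,0,-1]

```text
clock: 7.05
tool_pos: [0.4944, 0.0718, 0.1197]
ee_rot: [0.707, -0.015, 0.707, 0.015]
ft_force: [-2.1, 0.1, 11.1]
grip_width: 0.0005
```

Call:
apply_moves:
  moves:
    - [0,0,-0.001,0,-1]
    - [0,0,-0.001,0,-1]
    - [0,0,0,0,-1]

```text
clock: 7.3
tool_pos: [0.4946, 0.072, 0.1188]
ee_rot: [0.707, -0.015, 0.707, 0.015]
ft_force: [-6.7, 0.9, 24.0]
grip_width: 0.0003
```

Call:
apply_moves:
  moves:
    - [0,0,0.005,0,-1]
    - [0,0,0.005,0,-1]
    - [0,0,0.005,0,-1]
    - [0,0,0.01,0,-1]
    - [0,0,0.03,0,-1]
    - [0,0,0.035,0,-1]
    - [0,-0.02,0.035,0,-1]
    - [0,-0.03,0.035,0,-1]
    - [0,0,0,0,-1]

```text
clock: 8.05
tool_pos: [0.497, 0.0219, 0.2804]
ee_rot: [0.71, -0.015, 0.704, 0.014]
ft_force: [0.8, -0.7, 0.1]
grip_width: 0.0
```

```bash
python3 look.py 5 scene wrist
```

```text
8.15 [0.49463039 0.02402084 0.27515077] [ 0.06961036  0.79905492 -0.32812699] [-0.0606275  -0.03880702 -0.02305489] 0.00044721982522551764
```

View pics/scene5.png

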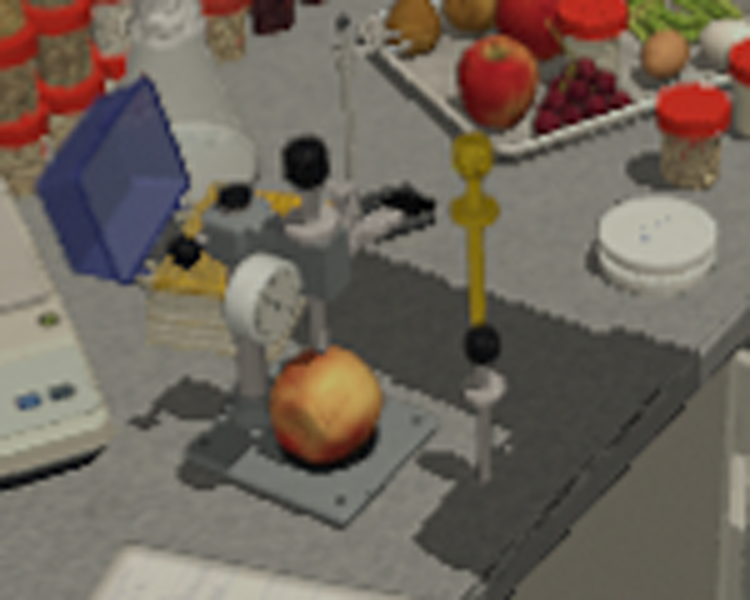

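View pics/wrist5.png

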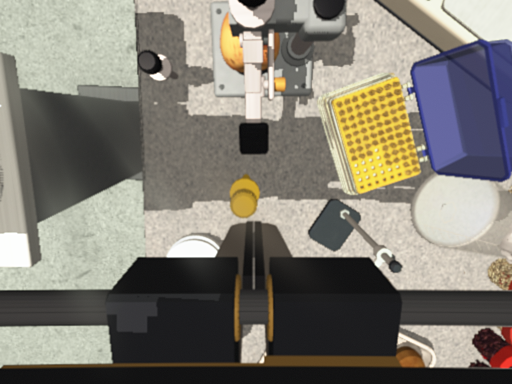

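Call:
apply_moves:
  moves:
    - [0,0,0.03,0,0.3]
    - [0,0.025,0,0,0.3]
    - [-0.005,0.03,0,0,0.3]
    - [0,0.03,0,0,0.3]
    - [0,0.03,0,0,0.3]
    - [0,0.025,0,0,0.3]
    - [0,0.013,0,0,0.3]
    - [0,0,0,0,0.3]
    - [0,0,0,0,0.3]
    - [0,0,0,0,0.3]

```text
clock: 8.98
tool_pos: [0.4888, 0.1767, 0.3032]
ee_rot: [0.707, -0.016, 0.707, 0.015]
ft_force: [-0.3, 0.3, -0.0]
grip_width: 0.0595
```

```bash
python3 look.py 6 scene top wrist; python3 - <<'E'
from h import *
d=pickle.load(open("f6.pkl","rb"));cv2.imwrite("pics/s6.png",cv2.resize(d["scene"]["image"][150:230,165:245],(800,600)[1:]*2 if 0 else (600,600),interpolation=cv2.INTER_CUBIC))
print(*blobs(d["wrist"],150,100,350,260),sep="\n")
for P in [(.4895,.178,.252),(.4895,.178,.238)]:print(proj(d["wrist"],P))
E
```

```text
9.1333 [0.48918856 0.17645628 0.30381173] [-0.14530933 -0.88043472  0.4890678 ] [-0.02660794 -0.09227121  0.02748709] 0.05972103619276998
(array([324.18, 145.89]), [314, 139, 21, 15, 268])
(array([293.67, 167.  ]), [292, 164, 4, 7, 15])
(array([314.2 , 186.19]), [302, 174, 25, 25, 479])
(array([254.11, 198.98]), [238, 182, 33, 35, 876])
(array([174.21, 194.82]), [170, 191, 7, 10, 28])
(array([317.16, 244.23]), [307, 221, 30, 39, 711])
(array([189.6 , 244.62]), [171, 222, 30, 38, 707])
(array([254.61, 257.23]), [243, 255, 24, 5, 107])
[254.12486665 200.91151232]
[254.10222766 196.64519586]
```

View pics/s6.png

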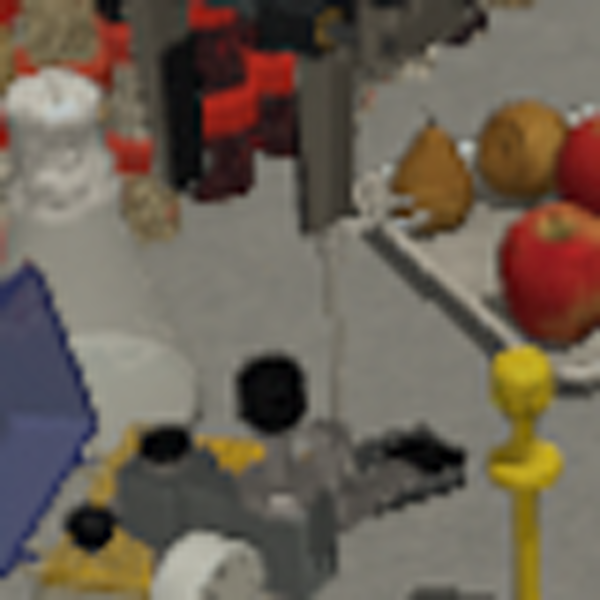

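View pics/wrist6.png

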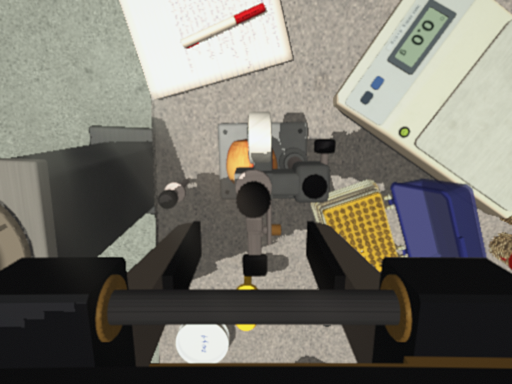

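```bash
python3 - <<'E'
from h import *
d=pickle.load(open("f6.pkl","rb"))
for z in(.3038,.32):
  for x in (.448,.459,.489,.519,.530):
    print(z,x,proj(d["scene"],(x,.1765,z)).round(1))
E
```

```text
0.3038 0.448 [210.1 187.8]
0.3038 0.459 [207.2 186.7]
0.3038 0.489 [199.3 184. ]
0.3038 0.519 [191.6 181.3]
0.3038 0.53 [188.8 180.3]
0.32 0.448 [209.8 183.1]
0.32 0.459 [206.8 182.1]
0.32 0.489 [198.9 179.3]
0.32 0.519 [191.2 176.6]
0.32 0.53 [188.4 175.7]
```

Call:
apply_moves:
  moves:
    - [0,0.0015,-0.02,0,0.3]
    - [0,0,-0.02,0,0.3]
    - [0,0,-0.02,0,0.3]
    - [0,0,-0.02,0,0.3]
    - [0,0,-0.01,0,0.3]
    - [0,0,-0.008,0,0.3]
    - [0,0,0,0,0.3]
    - [0,0,0,0,0.3]

```text
clock: 9.8
tool_pos: [0.4895, 0.1789, 0.2064]
ee_rot: [0.707, -0.015, 0.707, 0.015]
ft_force: [0.6, 0.6, 0.0]
grip_width: 0.06
```

```bash
python3 look.py 7 scene wrist; python3 - <<'E'
from h import *
d=pickle.load(open("f7.pkl","rb"));cv2.imwrite("pics/s7.png",cv2.resize(d["scene"]["image"][165:225,170:230],(600,600),interpolation=cv2.INTER_CUBIC))
E
```

```text
9.9 [0.48990131 0.1792308  0.20700277] [-0.17225157 -0.05378014 -0.13832209] [-0.01073486 -0.10393662 -0.01063041] 0.05956440531705828
```

View pics/s7.png

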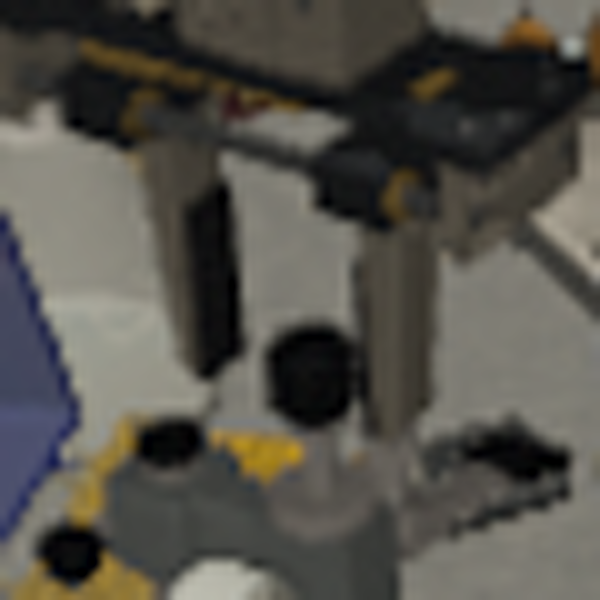

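View pics/wrist7.png

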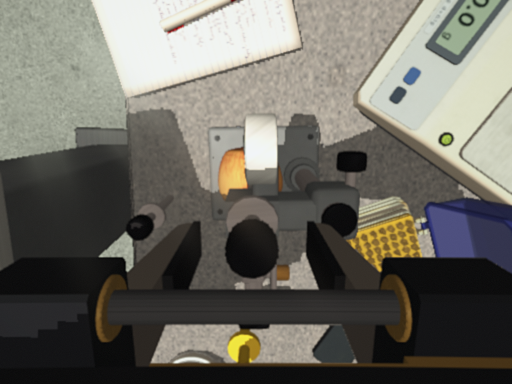

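Call:
apply_moves:
  moves:
    - [-0.0005,-0.001,-0.004,0,0.3]
    - [0,0,-0.003,0,0.3]
    - [0,0,0,0,0.1]
    - [0,0,0,0,-0.1]
    - [0,0,0,0,-0.25]

```text
clock: 10.32
tool_pos: [0.4887, 0.1781, 0.199]
ee_rot: [0.707, -0.015, 0.707, 0.015]
ft_force: [0.1, 0.0, -0.8]
grip_width: 0.042
```

Call:
apply_moves:
  moves:
    - [0,0,0,0,-0.33]
    - [0,0,0,0,-0.36]
    - [0,0,0,0,-0.4]
    - [0,0,0,0,-0.5]
    - [0,0,0,0,-1]
    - [0,0,0,0,-1]

```text
clock: 10.82
tool_pos: [0.4888, 0.1781, 0.199]
ee_rot: [0.707, -0.015, 0.707, 0.015]
ft_force: [1.2, -0.1, 0.9]
grip_width: 0.0276
```

```bash
python3 look.py 8 scene wrist; python3 - <<'E'
from h import *
d=pickle.load(open("f8.pkl","rb"));cv2.imwrite("pics/s8.png",cv2.resize(d["scene"]["image"][165:225,170:230],(600,600),interpolation=cv2.INTER_CUBIC))
E
```

```text
10.9167 [0.48879805 0.17814443 0.19900408] [ 0.99652129  0.11807192 -0.66842234] [-0.04041479 -0.15828356 -0.02039301] 0.02741350348624483
```

View pics/s8.png

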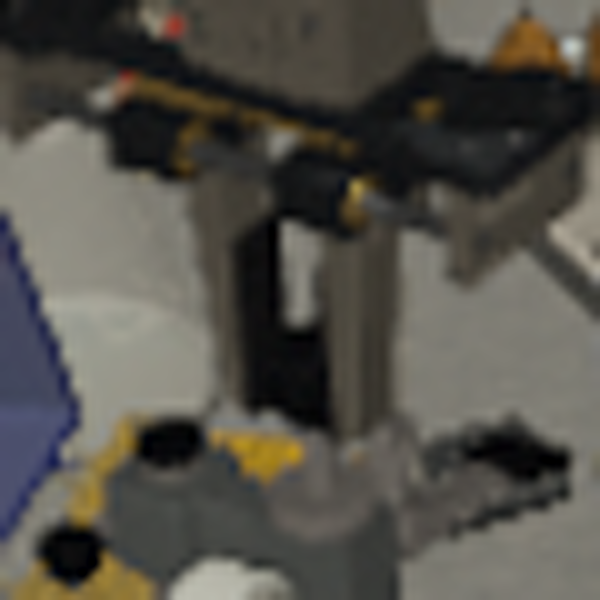

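View pics/wrist8.png

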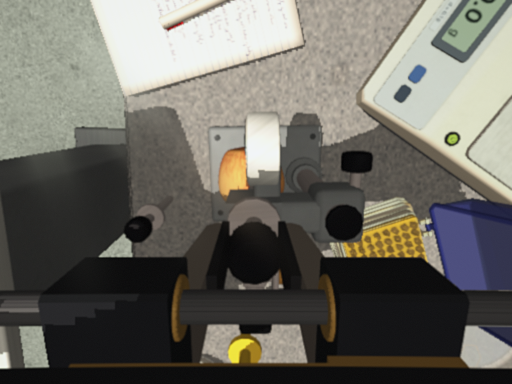

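Call:
apply_moves:
  moves:
    - [0,0,0.002,0,-1]
    - [0,0,0.002,0,-1]
    - [0,0,0.002,0,-1]
    - [0,0,0,0,-1]

```text
clock: 11.25
tool_pos: [0.4886, 0.1781, 0.2052]
ee_rot: [0.707, -0.015, 0.707, 0.015]
ft_force: [-0.1, 0.2, -2.4]
grip_width: 0.0273
```

```bash
python3 look.py 9 scene wrist
```

```text
11.35 [0.48855648 0.17807824 0.2049245 ] [ 0.63599452 -1.11707431 -3.28760496] [-0.01061767 -0.07226218 -0.01798669] 0.027325967246457538
```

View pics/scene9.png

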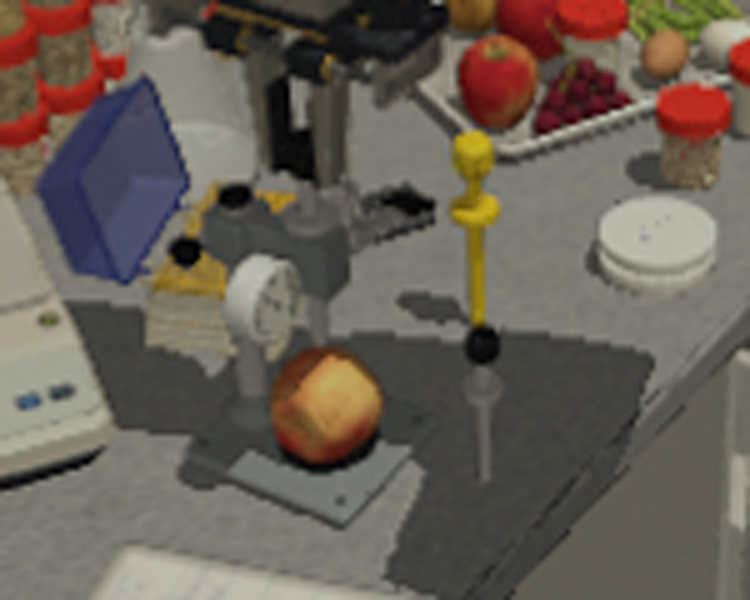

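Call:
apply_moves:
  moves:
    - [0,0,0.003,0,-1]
    - [0,0,0.003,0,-1]
    - [0,0,0.003,0,-1]
    - [0,0,0.003,0,-1]
    - [0,0,0.003,0,-1]
    - [0,0,0.002,0,-1]
    - [0,0,0,0,-1]

```text
clock: 11.93
tool_pos: [0.489, 0.1782, 0.2225]
ee_rot: [0.707, -0.015, 0.707, 0.015]
ft_force: [0.2, 0.3, -2.3]
grip_width: 0.0274
```

Call:
apply_moves:
  moves:
    - [0,0,0.003,0,-1]
    - [0,0,0.003,0,-1]
    - [0,0,0.003,0,-1]
    - [0,0,0.003,0,-1]
    - [0,0,0.003,0,-1]
    - [0,0,0.002,0,-1]
    - [0,0,0,0,-1]
    - [0,0,0,0,-1]

```text
clock: 12.6
tool_pos: [0.4887, 0.1781, 0.239]
ee_rot: [0.707, -0.015, 0.707, 0.015]
ft_force: [-0.4, -1.3, -2.9]
grip_width: 0.0275
```

```bash
python3 look.py 10 scene top wrist; python3 - <<'E'
from h import *
d=pickle.load(open("f10.pkl","rb"));cv2.imwrite("pics/s10.png",cv2.resize(d["scene"]["image"][165:265,165:240],(600,800)[:1]+(600,) if 0 else (450,600),interpolation=cv2.INTER_CUBIC))
for z in (.13,.145): print(z,(proj(d["scene"],(.4895,.178,z))-165)*6)
E
```

```text
12.75 [0.48853345 0.17804676 0.23872443] [ 0.60211925  0.28208023 -3.44104934] [ 0.02920599 -0.08719792  0.01122573] 0.027430286671858956
0.13 [225.95540144 391.60623544]
0.145 [224.09775759 369.23475339]
```

View pics/s10.png

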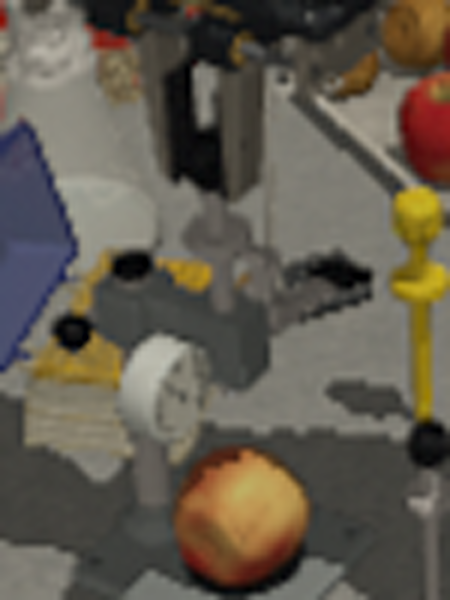

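View pics/wrist10.png

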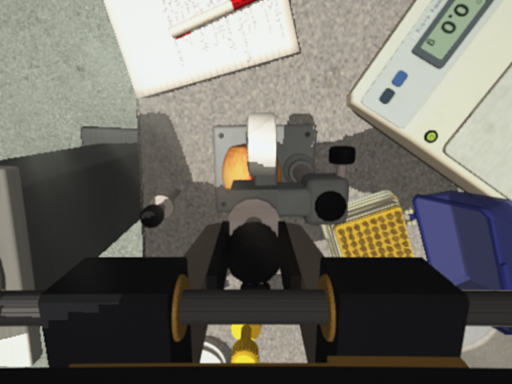

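```bash
python3 - <<'E'
from h import *
d=pickle.load(open("f10.pkl","rb"))
for z in (.222,.232,.242): print(z,(proj(d["scene"],(.4895,.178,z))-165)*6)
c,e=d["top"]["image"],pickle.load(open("f0.pkl","rb"))["top"]["image"]
a=np.hstack([x[100:250,100:400] for x in(e,c)]);cv2.imwrite("pics/t10.png",cv2.resize(a,(800,200)))
from rig import arm
print(arm.get_obs()["joint_vel"].round(3))
E
```

```text
0.222 [214.22668194 250.01460044]
0.232 [212.90211569 233.97261183]
0.242 [211.56742827 217.79739538]
[ 0.001  0.001 -0.001 -0.001 -0.001  0.   ]
```

View pics/t10.png

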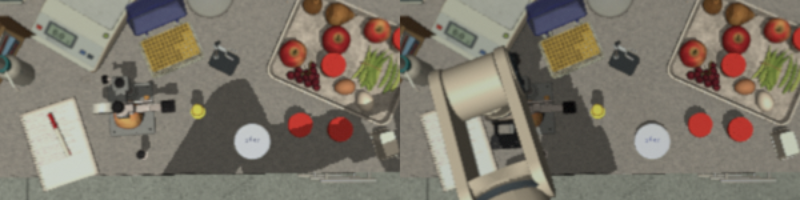

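The collar sits at its expected height (+40 mm). The lever is down, the other objects haven't moved, and the arm is still, so I'm handing in.

Call:
apply_moves:
  moves:
    - [0,0,0,0,-1]
    - [0,0,0,0,-1]
    - [0,0,0,0,-1]

```text
clock: 13.0
tool_pos: [0.4886, 0.1781, 0.2388]
ee_rot: [0.707, -0.015, 0.707, 0.015]
ft_force: [-0.2, -0.4, -2.2]
grip_width: 0.0276
```

```bash
python3 -c "
from rig import arm
o=arm.get_obs();print(o['tool_pos'],o['ft_force'],o['grip_width']);print(arm.finish_job())"
```

```text
[0.48861449 0.17808019 0.23882369] [-0.23463197 -0.37575634 -2.19355822] 0.027555575527599192
the job is handed in; nothing more can be done
None
```

I pressed the clutch lever to its end stop (about 24 N there) and let go. Camera views afterwards show it staying down by itself. I then gripped the tester's own plunger by its black knob, drew it straight up 40 mm, and handed in at 13.0 s with the arm still holding it.

**Lift:** The vertical force was 2–3.5 N, about the plunger's own weight, and the side forces stayed around 1 N, so nothing bound in the bore. The grip held steady at 27.5 mm, and the collar appears in the scene picture at the height expected for a 40 mm lift.

**Bystanders:** The apple and the other things show no movement in the pictures. In the last top view the arm hides part of the notebook and the spare small plunger; the last wrist picture shows both still in place.

**What disagreed or was not confirmed:**
- **Fingertip height:** The fingertips are about 19 mm higher than the reported tool position suggests. Both the lever contact and the camera pictures showed this, so I aimed the grasp 19 mm lower to land mid-knob.
- **Probe tip:** I could not see clearly that the tip shows below the guide. The lift height puts it at about 130 mm, 15 mm below the guide, but the guide block nearly hides it in the scene picture.

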